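# Find the corner that rocks and shim it

## Task

One corner of the small aluminium bur-block stand sinks when it is leaned on: with the fingertips, press down on the plate's corners until you find the one that gives, pushing it right down, and then press the hinged steel shim of that corner flat so that the plate stands level again. Finally press down on that corner once more, firmly, to check that the shim carries it. Grasp and lift nothing, leave the other three shims standing up, and leave the plate and the things around it where they are.

Things in the scene. Friction and masses are not known exactly. Their poses are not given: they have to be found in the camera images.
- base: Fixed thin dark steel sheet, 320x360x4 mm, on which the stand's four feet are screwed and some small things lie. Origin on its underside, straight below the centre of the stand; the sheet reaches 190 mm to its +x, 130 to -x, 155 to +y, 205 to -y. z up; at zero yaw its x points away from the robot.
- plate: Loose aluminium plate, 6 mm thick, 0.7 kg with the bur block (42x78 mm, 41 mm high) fastened on its middle. It lies on the feet's rubber pads: middle part 90x190 mm, four ears (60x58 mm) as corners, reaching 95 mm to either side in x. Origin: centre of its underside, 34 mm above the worktop; top at 40 mm. Pad centres at (+-75, +-60) mm in its x, y. Pressed with 8 N over the pads, three corners stay put.
- foot_a: One of four equal grey feet fixed on the base sheet under the plate's corners; which stands at which corner changes. Origin: centre of its underside, straight below the centre of its round rubber pad; x, y axes as the base. Press the plate's corner straight above this origin: the plate's top is 36 mm above it. The foot's shim reaches out to its -y.
- foot_b: One of four equal grey feet fixed on the base sheet under the plate's corners; which stands at which corner changes. Origin: centre of its underside, straight below the centre of its round rubber pad; x, y axes as the base. Press the plate's corner straight above this origin: the plate's top is 36 mm above it. The foot's shim reaches out to its -y.
- foot_c: One of four equal grey feet fixed on the base sheet under the plate's corners; which stands at which corner changes. Origin: centre of its underside, straight below the centre of its round rubber pad; x, y axes as the base. Press the plate's corner straight above this origin: the plate's top is 36 mm above it. The foot's shim reaches out to its -y.
- foot_d: One of four equal grey feet fixed on the base sheet under the plate's corners; which stands at which corner changes. Origin: centre of its underside, straight below the centre of its round rubber pad; x, y axes as the base. Press the plate's corner straight above this origin: the plate's top is 36 mm above it. The foot's shim reaches out to its -y.
- pad_a (a joint): How far the rubber pad of foot_a has sunk into the foot, m: 0 at the start, 0.0045 right down. One of the four pads slides down under a push of about 4 N on the plate above it and stays down; the other three do not give.
- pad_b (a joint): How far the rubber pad of foot_b has sunk into the foot, m: 0 at the start, 0.0045 right down. One of the four pads slides down under a push of about 4 N on the plate above it and stays down; the other three do not give.
- pad_c (a joint): How far the rubber pad of foot_c has sunk into the foot, m: 0 at the start, 0.0045 right down. One of the four pads slides down under a push of about 4 N on the plate above it and stays down; the other three do not give.
- pad_d (a joint): How far the rubber pad of foot_d has sunk into the foot, m: 0 at the start, 0.0045 right down. One of the four pads slides down under a push of about 4 N on the plate above it and stays down; the other three do not give.
- shim_a (a joint): Angle by which the shim of foot_a is pressed down, rad: 0 to 0.05 at the start (leaf leaning up at about 28 degrees), 0.5 = flat; stays where left. Steel leaf 24 mm wide, 3 mm thick, 67 mm long from its hinge, which lies along the foot's x, 30 mm to -y of the foot's origin, 8 mm above it. Pressed down (5 to 10 N), it turns a cam up under the plate's corner, level with the unsunk pad.
- shim_b (a joint): Angle by which the shim of foot_b is pressed down, rad: 0 to 0.05 at the start (leaf leaning up at about 28 degrees), 0.5 = flat; stays where left. Steel leaf 24 mm wide, 3 mm thick, 67 mm long from its hinge, which lies along the foot's x, 30 mm to -y of the foot's origin, 8 mm above it. Pressed down (5 to 10 N), it turns a cam up under the plate's corner, level with the unsunk pad.
- shim_c (a joint): Angle by which the shim of foot_c is pressed down, rad: 0 to 0.05 at the start (leaf leaning up at about 28 degrees), 0.5 = flat; stays where left. Steel leaf 24 mm wide, 3 mm thick, 67 mm long from its hinge, which lies along the foot's x, 30 mm to -y of the foot's origin, 8 mm above it. Pressed down (5 to 10 N), it turns a cam up under the plate's corner, level with the unsunk pad.
- shim_d (a joint): Angle by which the shim of foot_d is pressed down, rad: 0 to 0.05 at the start (leaf leaning up at about 28 degrees), 0.5 = flat; stays where left. Steel leaf 24 mm wide, 3 mm thick, 67 mm long from its hinge, which lies along the foot's x, 30 mm to -y of the foot's origin, 8 mm above it. Pressed down (5 to 10 N), it turns a cam up under the plate's corner, level with the unsunk pad.
- shim_a_tip (a point): Mid-width of the shim leaf of foot_a, 55 mm from its hinge (the round end goes 12 mm farther); about 38 mm above the worktop while it leans up, 12 mm when flat (the leaf's top then 14 mm above the worktop). A fingertip coming straight down at 68 mm to -y of the foot's origin meets the leaf and presses it flat.
- shim_b_tip (a point): Mid-width of the shim leaf of foot_b, 55 mm from its hinge (the round end goes 12 mm farther); about 38 mm above the worktop while it leans up, 12 mm when flat (the leaf's top then 14 mm above the worktop). A fingertip coming straight down at 68 mm to -y of the foot's origin meets the leaf and presses it flat.
- shim_c_tip (a point): Mid-width of the shim leaf of foot_c, 55 mm from its hinge (the round end goes 12 mm farther); about 38 mm above the worktop while it leans up, 12 mm when flat (the leaf's top then 14 mm above the worktop). A fingertip coming straight down at 68 mm to -y of the foot's origin meets the leaf and presses it flat.
- shim_d_tip (a point): Mid-width of the shim leaf of foot_d, 55 mm from its hinge (the round end goes 12 mm farther); about 38 mm above the worktop while it leans up, 12 mm when flat (the leaf's top then 14 mm above the worktop). A fingertip coming straight down at 68 mm to -y of the foot's origin meets the leaf and presses it flat.
- pen: Bystander, to be left alone: slim ball pen lying flat, 11x145x9 mm. Origin: centre of its underside.
- tweezers: Bystander, to be left alone: steel tweezers lying flat, 15x154x8 mm. Origin: centre of its underside.
- handpiece: Bystander, to be left alone: steel dental handpiece lying flat, 17x132x20 mm. Origin: centre of its underside.
- timer: Bystander, to be left alone: square white timer, 66x66x19 mm. Origin: centre of its underside.
- vial: Bystander, to be left alone: small plastic vial lying flat, 12x50x12 mm. Origin: centre of its underside.
Not all that is in view belongs to the job. Leave any pink or purple look-alike of the foot_c alone.

How it is judged:
By the outcome, as a careful person would: the job done as asked, in the order asked, and still so for the second after the job is handed in, with the robot touching nothing.
It also fails if it takes over 51 s, if anything falls off the work surface, if the arm or the gripper's body presses on something with over 40 N, if the wrist force passes 120 N, or if a joint passes its speed limit or range.

## Robot

A 7-joint arm with a two-finger parallel gripper is mounted at the origin on a cart in front of the work surface, level with it; the furniture and walls round the work are solid. World frame = base frame: x ahead of the robot, y to its left, z up, the work surface at z = 0. Lengths are in m, angles in rad, forces in N, time in s.
With the tool pointing down it reaches from about 0.4 to 0.85 m from the base axis. Payload 10.4 kg.
Tool frame: the origin (TCP) lies on the centre line of the jaws, within the pads' length; the fingertips stand 22 mm ahead of it and the grasp point (between the pads) lies 3 mm ahead of it; y points along the fingers, z is the direction in which the jaws open and shut, and the axes are right-handed (so a half turn about y gives the same grasp; the last joint's range is limited). The gripper opens to 85 mm and grips with 20 to 120 N. Pads are 22 mm wide; open, the fingers measure 114 mm over their backs; the gripper's body (76 mm by 85 mm) begins 54 mm behind the grasp point. The pads swing forward as they close: fully open they stand 13 mm farther back than shut.
Start: joints at [1.109, 0.332, -0.065, 1.46, 0.022, 1.35, -0.088], TCP at [0.266, -0.566, 0.221] pointing down, gripper open.
Joint ranges: [-2.6, 2.6], [-0.5, 2.12], [-1.47, 1.34], [0.16, 2.42], [-1.27, 4.41], [0.06, 2.06], [-2.6, 2.6]. Speed limits (rad/s): [2.22, 2.22, 2.79, 2.79, 3.14, 3.14, 3.14].

## Interface

Orientations are given as [roll, pitch, yaw] about the fixed x, y, z axes, in that order (R = Rz(yaw) Ry(pitch) Rx(roll)).
In Python, from workcell import ctrl gives the robot as it stands.
- The arm moves only by the tool servo_tool, never from a script. Its argument "steps" is a list of rows, each a list of 5 numbers: the shift along the tool's x, y, z in m, then the turn about the tool's y in rad, then the finger opening in m, from 0 to 0.0854. A call has exactly 5 rows; each row is the pose to reach, as a shift and turn from the pose measured when the call began, along the tool's axes at that moment; what a row does not reach only later rows make up. A row lasts 1/8 s, in which the tool goes at most 62.5 mm and 10.7 degrees, less where a joint would pass 70% of its speed; a pose out of reach is approached as far as the arm can. A call with a gripper value outside its range is refused whole. The fingers move at their own pace and stop on an object; "grip_force" is the grip in N (left out, the last holds). Time passes only in rows, so rows that repeat a pose let the fingers close, or fill a call up. It gives the time, the measured TCP pose, the force and the opening at its end, in the units of the state.
- ctrl.get_state(): the state, without advancing time (a new reading comes with each control period).
- ctrl.grab_frame(name): name is "scene" or "top"; returns a dict with "frame" (400x640x3 uint8, red, green, blue), "fx", "fy", "cx", "cy" (pixels), "pose" (4x4, takes a point from camera to world coordinates). Camera axes: x right, y down, z forward; pixel columns grow to the right and rows downward; lengths in m; the calibration is good to about 2 mm. A picture is of the moment at which its call begins. There is no depth.
- ctrl.sign_off(): hands the job in, once; it reports no verdict.
Trained networks look in a picture, given as the dict that the camera call returned (one of the last four; its "shot" number tells which), for a name from the list of things; names that differ only in an ending like _2 or _b are one class to them, and where a whole thing is asked for, a point or a joint stands for the part that bears it (a point fixed in the world has none). Each returns a list of dicts, best first, with "p" (0 to 1); they miss things now and then, are a little off and sometimes report something else, mostly with a low value. They report only what shows in the picture. A call takes as long as a camera call. They do not tell look-alikes from the thing itself.
- ctrl.find_in(picture, query): "centre" ([x, y, z] in m, in world coordinates, good to about 4 mm: the middle of the surface that is visible of it).
The state is a dict: "time": time; "q": joint angles; "joint_vel": joint speeds; "effort": joint torques, N m; "eef_pos": TCP position; "ee_rot": TCP orientation; "wrist_force": force on the tool from outside, world axes, zero at the start; "moment": the same for the moment, N m; "finger_gap": finger opening in m.
Only numpy, scipy, OpenCV 4.12 (cv2) and the standard library are available. Lean on these libraries where they do the work, as an engineer would, in place of code of your own. Each camera call takes 0.05 s, during which the arm holds its last target.

## Working session

There is one attempt and no reset: what is moved stays moved. The work goes in short steps, Python scripts to look and compute and a tool call to move; the robot and the scene stay as the last step left them, time stands still between calls to the robot, and variables do not carry over. Pictures are saved under pics/ and viewed, and the job is handed in when it is done.

Besides the shell and the picture viewer there is one more tool, called as name([rows], argument=value, ...), one row to a line, values as JSON. servo_tool: Moves the arm, as the interface text tells. Its arguments: {"type":"object","properties":{"steps":{"type":"array","items":{"type":"array","items":{"type":"number"}}},"grip_force":{"type":"number"}},"required":["steps"]}

```bash
mkdir -p pics; ls; python3 - <<'E'
from workcell import ctrl
import cv2
print(ctrl.get_state())
for n in ("scene","top"):
    p=ctrl.grab_frame(n); cv2.imwrite(f"pics/{n}0.png",p["frame"][:,:,::-1])
    print(n,p["fx"],p["cx"],p["cy"],p["pose"])
    for q in ("plate","foot_a","shim_a_tip","base","pen","timer"):
        for d in ctrl.find_in(p,q): print(q,d)
E
```

```text
pics
{'time': 0.0, 'q': array([ 1.10942478,  0.33284271, -0.0647274 ,  1.46092899,  0.02158426,
        1.3498912 , -0.08845043]), 'joint_vel': array([-6.65889858e-04,  1.16921413e-03,  5.37443194e-04, -2.03447090e-04,
       -3.89696206e-05,  8.61005837e-04,  8.64414622e-04]), 'effort': array([-7.05540697e-04, -6.25448298e+01,  4.88849112e-02, -3.91612315e+01,
        1.62387360e-02,  9.90672503e-03,  7.26992994e-05]), 'eef_pos': array([ 0.26536982, -0.56544354,  0.2200401 ]), 'ee_rot': array([-1.57217116e+00, -3.94972532e-05, -2.70272833e+00]), 'wrist_force': array([ 0.3863964 , -0.03765375,  1.33164567]), 'moment': array([ 0.0549736 ,  0.01539764, -0.00306566]), 'finger_gap': 0.08529288622169123}
scene 400.4014109208015 317.3178630877208 200.14625734212302 [[-0.74705194 -0.39263361  0.53642544 -0.00497987]
 [-0.66439281  0.46801034 -0.58270792  0.71136532]
 [-0.02226193 -0.79171028 -0.61049098  0.69389283]
 [ 0.          0.          0.          1.        ]]
plate {'centre': [0.5153, -0.0396, 0.042], 'p': 0.75}
plate {'centre': [0.6004, -0.076, 0.0358], 'p': 0.69}
plate {'centre': 
[... 1038 characters left out ...]
 [0.4544, 0.3744, 0.0154], 'p': 0.83}
foot_a {'centre': [0.5995, -0.0655, 0.0265], 'p': 0.78}
foot_a {'centre': [0.4433, -0.1767, 0.0288], 'p': 0.74}
foot_a {'centre': [0.4501, 0.2141, 0.0169], 'p': 0.6}
foot_a {'centre': [0.4521, -0.0526, 0.0257], 'p': 0.57}
foot_a {'centre': [0.5892, -0.1908, 0.0274], 'p': 0.53}
shim_a_tip {'centre': [0.451, -0.0537, 0.0333], 'p': 0.72}
shim_a_tip {'centre': [0.6009, -0.0665, 0.0259], 'p': 0.47}
base {'centre': [0.4518, -0.0539, 0.0335], 'p': 0.74}
base {'centre': [0.5782, -0.1122, 0.0083], 'p': 0.66}
pen {'centre': [0.4108, -0.0865, 0.0121], 'p': 0.63}
pen {'centre': [0.4508, -0.05, 0.0247], 'p': 0.21}
timer {'centre': [0.6771, -0.0567, 0.0206], 'p': 0.6}
```

View pics/scene0.png

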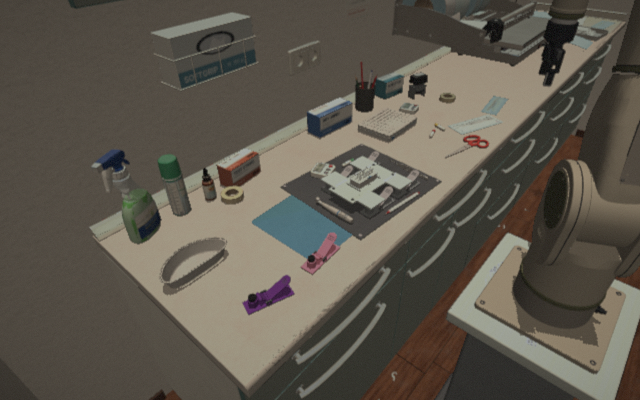

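View pics/top0.png

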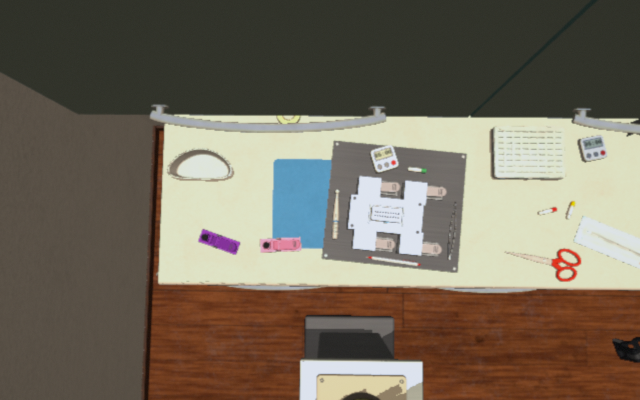

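```bash
python3 - <<'E'
import cv2
a=cv2.imread("pics/top0.png")[110:330,300:520]
cv2.imwrite("pics/top0z.png",cv2.resize(a,None,fx=2.7,fy=2.7,interpolation=cv2.INTER_CUBIC))
E
```

```text
(no output)
```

View pics/top0z.png

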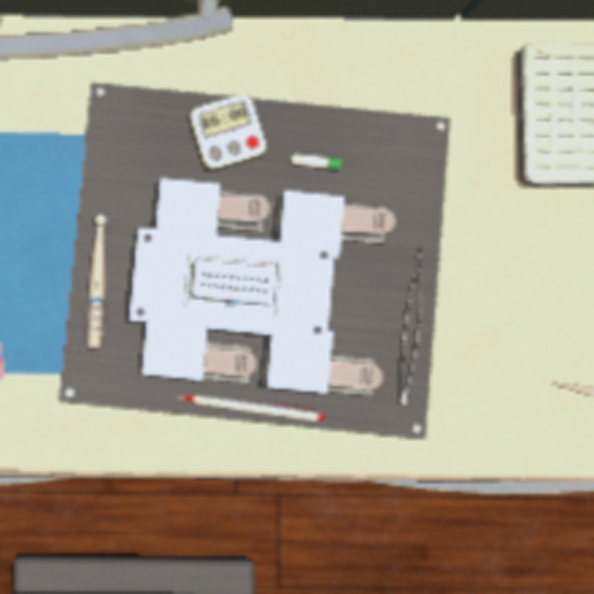

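The top picture shows the stand on its dark sheet. The sheet's corners are at zoomed pixels (93,84), (450,120), (425,438) and (59,402), and the shims point right (-y). The pen runs below the plate, the tweezers lie right, and the timer and vial are above. I'll fit the poses now.

```bash
cat > h.py <<'E'
import numpy as np
def px2w(p,uv,z):
    P=np.array(p["pose"]);uv=np.atleast_2d(np.array(uv,float))
    d=np.c_[(uv[:,0]-p["cx"])/p["fx"],(uv[:,1]-p["cy"])/p["fy"],np.ones(len(uv))]@P[:3,:3].T
    o=P[:3,3]; return o+d*((z-o[2])/d[:,2])[:,None]
def w2px(p,X):
    P=np.array(p["pose"]);c=(np.atleast_2d(X)-P[:3,3])@P[:3,:3]
    return np.c_[p["cx"]+p["fx"]*c[:,0]/c[:,2],p["cy"]+p["fy"]*c[:,1]/c[:,2]]
def rigid(a,b):
    a=np.array(a,float);b=np.array(b,float);A=a-a.mean(0);B=b-b.mean(0)
    th=np.arctan2((A[:,0]*B[:,1]-A[:,1]*B[:,0]).sum(),(A*B).sum())
    R=np.array([[np.cos(th),-np.sin(th)],[np.sin(th),np.cos(th)]])
    t=b.mean(0)-R@a.mean(0); return th,t,np.linalg.norm(a@R.T+t-b,axis=1)
E
python3 - <<'E'
from workcell import ctrl
import cv2,numpy as np
from h import *
p=ctrl.grab_frame("top")
z=lambda l:[(300+(x+.5)/2.7-.5,110+(y+.5)/2.7-.5) for x,y in l]
bc=px2w(p,z([(91,83),(451,119),(426,439),(58,402)]),.004)[:,:2]
m=[(.19,.155),(.19,-.205),(-.13,-.205),(-.13,.155)]
th,t,e=rigid(m,bc);print("base",th,t,e)
# plate: outer ear corners, mask-based
pl=px2w(p,z([(160,178),(345,195),(330,393),(142,376)]),.040)[:,:2]
mm=[(.095,.089),(.095,-.089+.0),(-.095,-.089),(-.095,.089)]
th2,t2,e2=rigid(mm,pl);print("plate",th2,t2,e2);print(pl, np.linalg.norm(pl-np.roll(pl,-1,0),axis=1))
# overlay
im=p["frame"][:,:,::-1].copy()
im=im[110:330,300:520];im=cv2.resize(im,None,fx=2.7,fy=2.7,interpolation=cv2.INTER_CUBIC)
R=np.array([[np.cos(th2),-np.sin(th2)],[np.sin(th2),np.cos(th2)]])
def draw(xy,zz,c):
    w=np.array([*(R@np.array(xy)+t2),zz]);u=(w2px(p,w)[0]-[300,110]+.5)*2.7-.5
    cv2.circle(im,tuple(int(round(v)) for v in u),3,c,-1); return w
for sx in(1,-1):
  for sy in (1,-1):
    a=(sx*.075,sy*.06)
    print(a,draw(a,.04,(0,0,255)),draw((a[0],a[1]-.068),.03,(255,0,0)))
draw((0,0),.081,(0,255,0))
cv2.imwrite("pics/ov.png",im)
E
```

```text
base -0.09015801043172092 [ 0.52493226 -0.05890128] [0.00079605 0.00122798 0.00148757 0.00057135]
plate -0.08163451172356921 [ 0.52454024 -0.07023122] [0.00064932 0.00077289 0.00061335 0.00121769]
[[ 0.62707097  0.0109975 ]
 [ 0.61240708 -0.16731649]
 [ 0.4223582  -0.15175218]
 [ 0.4363247   0.02714628]] [0.17891593 0.19068515 0.1794428  0.19142864]
(0.075, 0.06) [ 0.6041831  -0.01654683  0.04      ] [ 0.59863812 -0.08432037  0.03      ]
(0.075, -0.06) [ 0.59439784 -0.1361472   0.04      ] [ 0.58885285 -0.20392074  0.03      ]
(-0.075, 0.06) [ 0.45468264 -0.00431525  0.04      ] [ 0.44913765 -0.07208879  0.03      ]
(-0.075, -0.06) [ 0.44489737 -0.12391562  0.04      ] [ 0.43935239 -0.19168916  0.03      ]
```

View pics/ov.png

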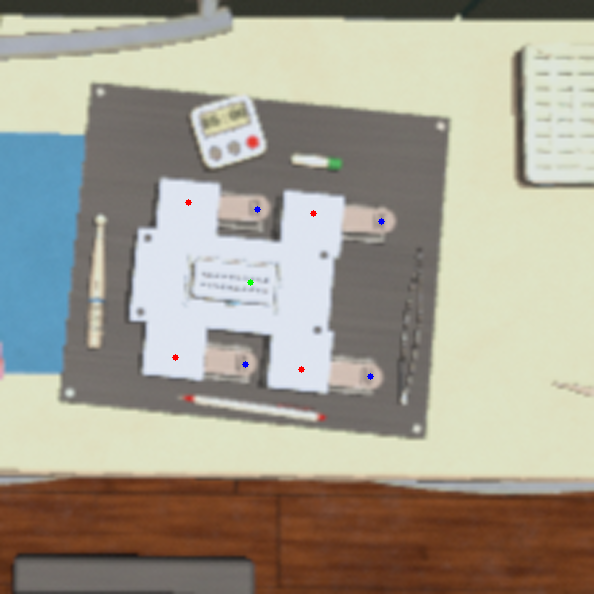

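servo_tool([
  [-0.05,0,-0.027,-0.11,0],
  [-0.1,0,-0.054,-0.22,0],
  [-0.15,0,-0.081,-0.33,0],
  [-0.2,0,-0.108,-0.44,0],
  [-0.25,0,-0.135,-0.55,0],
], grip_force=40)

```text
time: 1.38
eef_pos: [0.4354, -0.3359, 0.2211]
ee_rot: [-1.57, -0.0, -2.149]
wrist_force: [1.2, 0.2, 0.9]
finger_gap: 0.0002
```

```bash
cat > go.py <<'E'
import sys,numpy as np
from workcell import ctrl
def main(x,y,z,yaw=-1.658):
    s=ctrl.get_state();R=np.array
    from scipy.spatial.transform import Rotation as Ro
    M=Ro.from_euler('xyz',s["ee_rot"]).as_matrix()
    d=M.T@(np.array([x,y,z])-s["eef_pos"])
    print("t",round(s["time"],2),"pos",np.round(s["eef_pos"],4),"shift",np.round(d,4),"turn",round(-(yaw-s["ee_rot"][2]),3),"F",np.round(s["wrist_force"],2))
main(*map(float,sys.argv[1:]))
E
python3 go.py .5945 -.1253 .10
```

```text
t 1.38 pos [ 0.4354 -0.3359  0.2211] shift [-0.2633  0.1211  0.018 ] turn -0.491 F [1.17 0.17 0.86]
```

servo_tool([
  [-0.053,0.0,0.004,-0.1,0],
  [-0.106,0.02,0.008,-0.2,0],
  [-0.159,0.045,0.011,-0.3,0],
  [-0.212,0.075,0.015,-0.4,0],
  [-0.263,0.105,0.018,-0.491,0],
])

```text
time: 2.0
eef_pos: [0.5954, -0.1242, 0.1154]
ee_rot: [-1.569, -0.001, -1.655]
wrist_force: [0.3, -0.9, 0.3]
finger_gap: 0.0001
```

```bash
python3 go.py .5945 -.1253 .068; python3 - <<'E'
from workcell import ctrl
import cv2
for n in ("scene","top"):
    f=ctrl.grab_frame(n)["frame"][:,:,::-1]
    f=f[120:250,260:460] if n=="scene" else f[110:310,300:500]
    cv2.imwrite(f"pics/{n}1.png",cv2.resize(f,None,fx=3,fy=3,interpolation=cv2.INTER_CUBIC))
E
```

```text
t 2.0 pos [ 0.5954 -0.1242  0.1154] shift [ 0.0011  0.0474 -0.0009] turn 0.003 F [ 0.32 -0.9   0.31]
```

View pics/scene1.png

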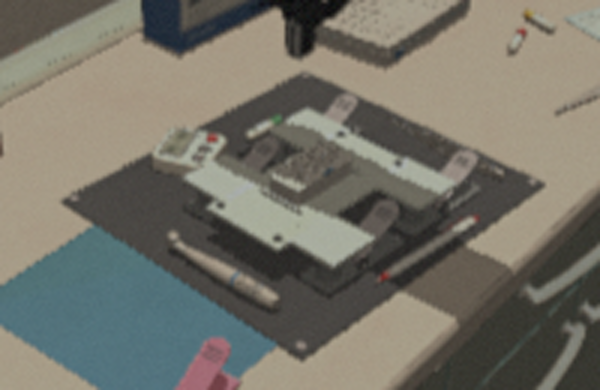

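View pics/top1.png

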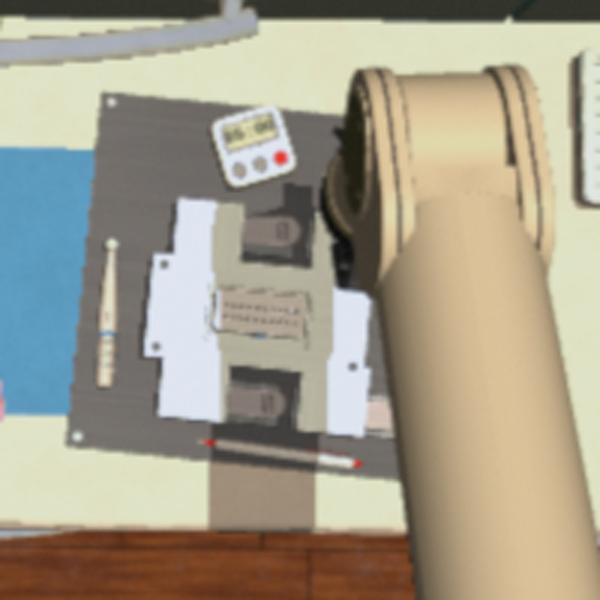

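The scene view shows the shut gripper at crop pixel (300,50), and the top view is blocked by the arm. Descending onto the far right corner.

servo_tool([
  [0.001,0.02,-0.001,0.003,0],
  [0.001,0.038,-0.001,0.003,0],
  [0.001,0.049,-0.001,0.003,0],
  [0.001,0.05,-0.001,0.003,0],
  [0.001,0.05,-0.001,0.003,0],
])

```text
time: 2.72
eef_pos: [0.594, -0.1193, 0.0632]
ee_rot: [-1.573, 0.004, -1.651]
wrist_force: [0.5, -0.9, 0.3]
finger_gap: -0.0001
```

servo_tool([
  [0,0.001,0,0,0],
  [0,0.002,0,0,0],
  [0,0.003,0,0,0],
  [0,0.003,0,0,0],
  [0,0.003,0,0,0],
])

```text
time: 3.35
eef_pos: [0.594, -0.1193, 0.0602]
ee_rot: [-1.573, 0.004, -1.651]
wrist_force: [0.6, 0.0, -0.7]
finger_gap: 0.0001
```

servo_tool([
  [0.003,-0.003,0,0.003,0],
  [0.006,-0.003,0,0.005,0],
  [0.006,0,0,0.006,0],
  [0.006,0.002,0,0.006,0],
  [0.006,0.002,0,0.006,0],
])

```text
time: 3.98
eef_pos: [0.5933, -0.1251, 0.0578]
ee_rot: [-1.574, 0.004, -1.657]
wrist_force: [-0.2, -0.3, 0.8]
finger_gap: -0.0001
```

servo_tool([
  [0,0.001,0,0,0],
  [0,0.001,0,0,0],
  [0,0.002,0,0,0],
  [0,0.002,0,0,0],
  [0,0.002,0,0,0],
])

```text
time: 4.6
eef_pos: [0.5933, -0.1251, 0.0558]
ee_rot: [-1.574, 0.004, -1.657]
wrist_force: [-0.3, -0.1, -0.1]
finger_gap: 0.0002
```

```bash
python3 - <<'E'
from workcell import ctrl
from h import *
import cv2
p=ctrl.grab_frame("scene")
f=p["frame"][90:220,290:450,::-1].copy()
f=cv2.resize(f,None,fx=5,fy=4.6,interpolation=cv2.INTER_CUBIC)
for X in ([.5945,-.1253,.04],[.6049,-.0057,.04],[.4555,.0073,.04],[.4451,-.1123,.04]):
    u=w2px(p,X)[0]; print(u); cv2.circle(f,(int((u[0]-290)*5),int((u[1]-90)*4.6)),3,(0,0,255),-1)
cv2.imwrite("pics/s2.png",f)
p=ctrl.grab_frame("top")
f=p["frame"][110:290,330:510,::-1].copy()
cv2.imwrite("pics/t2.png",cv2.resize(f,None,fx=3,fy=3))
E
```

```text
[357.94069339 163.9434547 ]
[329.69115501 180.07365163]
[369.7448586  202.94476155]
[397.91408595 184.24338235]
```

View pics/s2.png

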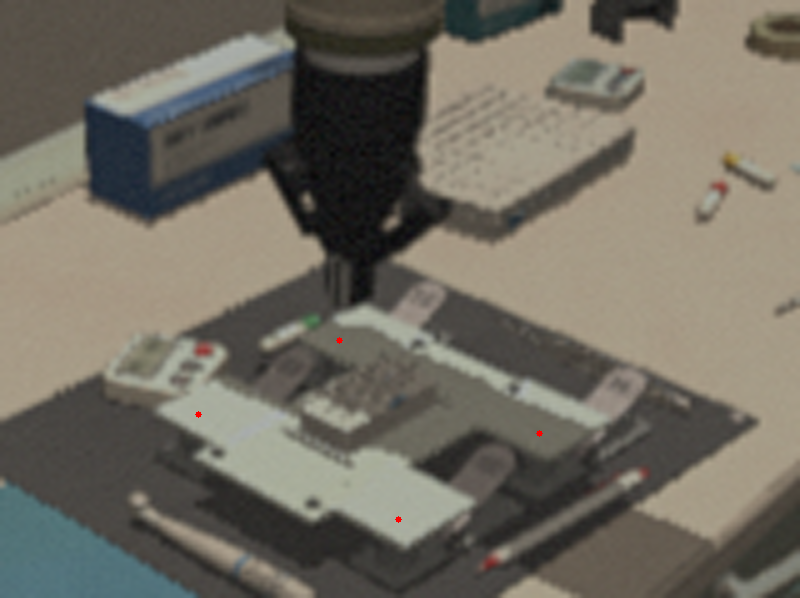

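View pics/t2.png

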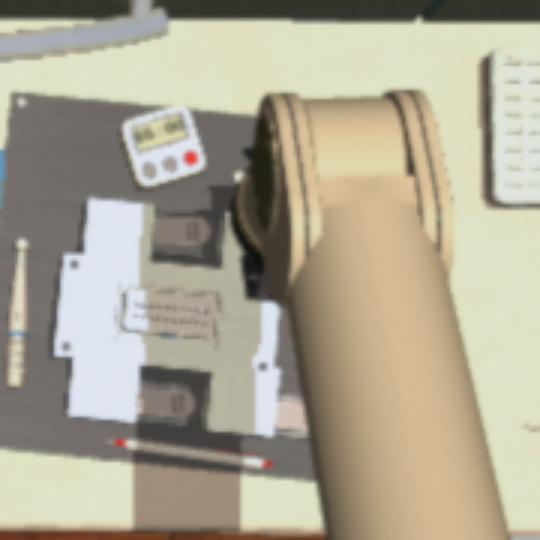

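```bash
python3 - <<'E'
from workcell import ctrl
from h import *
import cv2
p=ctrl.grab_frame("scene")
f=p["frame"][90:200,320:400,::-1].copy()
f=cv2.resize(f,None,fx=7,fy=5.4,interpolation=cv2.INTER_CUBIC)
f=np.clip(f.astype(float)*1.8,0,255).astype(np.uint8)
for z in (.034,.056,.1,.2):
    u=w2px(p,[.5933,-.1251,z])[0]; print(z,u); cv2.circle(f,(int((u[0]-320)*7),int((u[1]-90)*5.4)),3,(0,0,255),-1)
cv2.imwrite("pics/s3.png",f)
E
```

```text
0.034 [358.13992177 165.78726043]
0.056 [358.43394299 159.57949273]
0.1 [359.0422206  146.73672536]
0.2 [360.53417143 115.23667177]
```

View pics/s3.png

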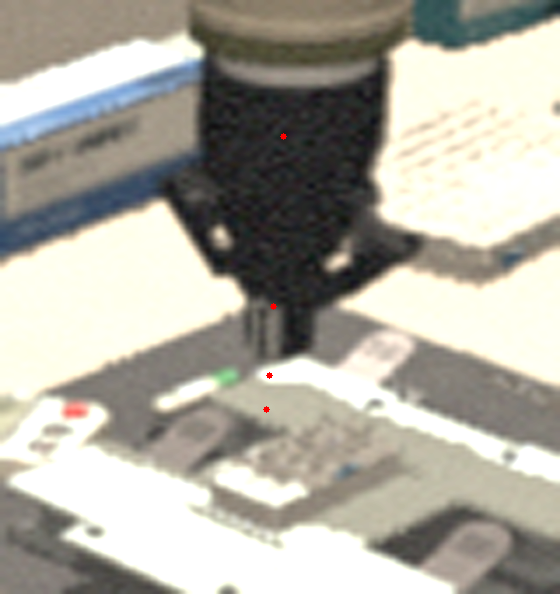

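```bash
python3 - <<'E'
from workcell import ctrl
from h import *
import cv2
p=ctrl.grab_frame("scene")
f=p["frame"][90:220,290:450,::-1].copy()
f=cv2.resize(f,None,fx=5,fy=4.6,interpolation=cv2.INTER_CUBIC)
f=np.clip(f.astype(float)*1.5,0,255).astype(np.uint8)
th=-.087;R=np.array([[np.cos(th),-np.sin(th)],[np.sin(th),np.cos(th)]]);t=np.array([.525,-.059])
def P(x,y,z): 
    u=w2px(p,[*(t+R@[x,y]),z])[0]; return [int((u[0]-290)*5),int((u[1]-90)*4.6)]
for poly,z in (([(.19,.155),(.19,-.205),(-.13,-.205),(-.13,.155)],.004),([(.095,.078),(.095,.02),(.035,.02),(.035,.078)],.04),([(.095,-.1),(.095,-.042),(.035,-.042),(.035,-.1)],.04),([(-.095,.078),(-.095,.02),(-.035,.02),(-.035,.078)],.04)):
    cv2.polylines(f,[np.array([P(*a,z) for a in poly])],True,(0,0,255),1)
cv2.imwrite("pics/s4.png",f)
s=ctrl.get_state();print(s["q"],s["eef_pos"],s["effort"],s["time"])
E
```

```text
[ 0.51205561  0.48080982 -0.47677769  1.66543158  0.2415234   1.05805758
 -0.12447677] [ 0.59331533 -0.12505643  0.05582657] [ 9.48847264e-04 -6.37904477e+01 -7.36636028e+00 -3.38736355e+01
 -5.10762227e-03  1.64582423e-02  4.94470657e-05] 4.8
```

View pics/s4.png

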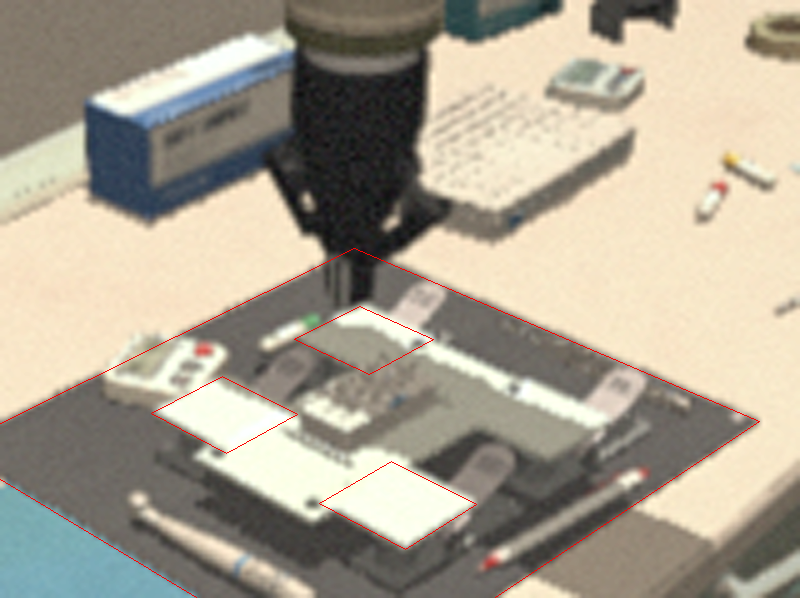

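```bash
python3 - <<'E'
from workcell import ctrl
from h import *
import cv2
p=ctrl.grab_frame("scene")
f=cv2.imread("pics/scene0.png")[0:110,490:610]
f=cv2.resize(f,None,fx=5,fy=5,interpolation=cv2.INTER_CUBIC)
f=np.clip(f.astype(float)*1.8,0,255).astype(np.uint8)
for z in (.198,.22,.27,.35):
    u=w2px(p,[.2654,-.5654,z])[0]; print(z,u); cv2.circle(f,(int((u[0]-490)*5),int((u[1])*5)),3,(0,0,255),-1)
cv2.imwrite("pics/s5.png",f)
E
```

```text
0.198 [538.16305801  95.62559614]
0.22 [540.51387058  88.51565387]
0.27 [546.06122838  71.73788331]
0.35 [555.57798245  42.95482626]
```

View pics/s5.png

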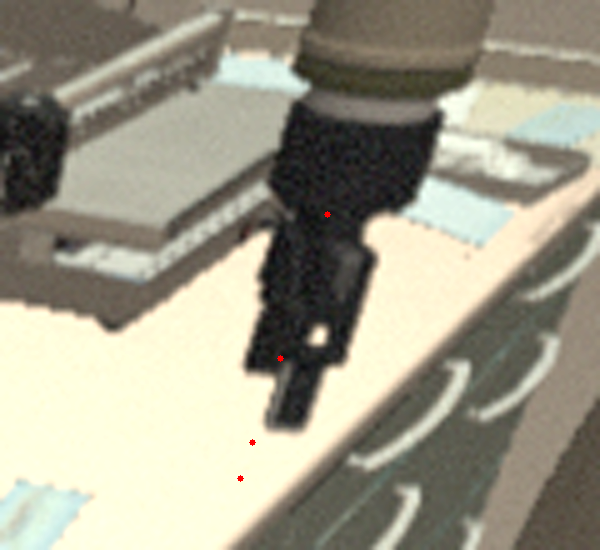

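```bash
python3 - <<'E'
from workcell import ctrl
from h import *
p=ctrl.grab_frame("scene")
c=np.array([.2654,-.5654,0]);zt=np.array([.425,-.905,0]);xt=np.array([-.905,-.425,0])
for s in(1,-1):
  for z in(.198,.211): print(s,z,w2px(p,c+s*zt*.0427+[0,0,z])[0],w2px(p,c+s*zt*.057+[0,0,z])[0])
E
for a in top0; do python3 - <<'E'
import cv2
f=cv2.imread("pics/top0.png")[300:400,540:640]
cv2.imwrite("pics/t5.png",cv2.resize(f,None,fx=5,fy=5)*2)
E
done
```

```text
1 0.198 [536.30764592  90.1326688 ] [535.70794348  88.35725624]
1 0.211 [537.64153526  86.02590087] [537.0262101   84.27515897]
-1 0.198 [540.12168993 101.42410462] [540.80220992 103.43877667]
-1 0.211 [541.55658291  97.16511378] [542.25542345  99.1534762 ]
```

View pics/t5.png

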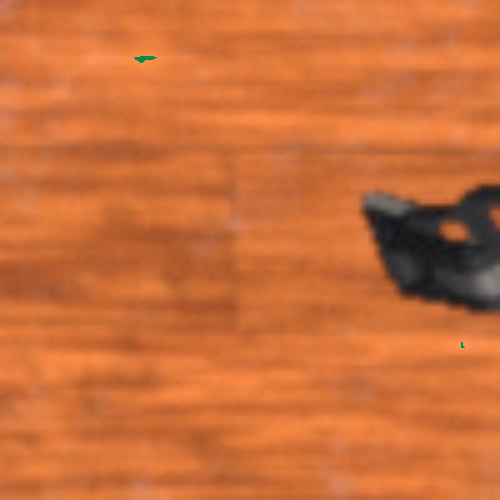

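servo_tool([
  [0,0.002,0,0,0],
  [0,0.004,0,0,0],
  [0,0.006,0,0,0],
  [0,0.008,0,0,0],
  [0,0.01,0,0,0],
])

```text
time: 5.52
eef_pos: [0.5933, -0.125, 0.0457]
ee_rot: [-1.574, 0.004, -1.657]
wrist_force: [-0.0, -0.1, -0.1]
finger_gap: 0.0
```

```bash
python3 - <<'E'
from workcell import ctrl
from h import *
import cv2
p=ctrl.grab_frame("scene")
f=p["frame"][90:200,320:400,::-1].copy()
f=cv2.resize(f,None,fx=7,fy=5.4,interpolation=cv2.INTER_CUBIC)
f=np.clip(f.astype(float)*1.8,0,255).astype(np.uint8)
for z in (.04,):
    u=w2px(p,[.5933,-.1251,z])[0]; print(z,u); cv2.circle(f,(int((u[0]-320)*7),int((u[1]-90)*5.4)),3,(0,0,255),-1)
cv2.imwrite("pics/s6.png",f);print(ctrl.get_state()["wrist_force"],ctrl.get_state()["eef_pos"])
E
```

```text
0.04 [358.21946073 164.10792783]
[-0.73466403  0.48564012 -0.33511754] [ 0.59312983 -0.12500609  0.04540348]
```

View pics/s6.png

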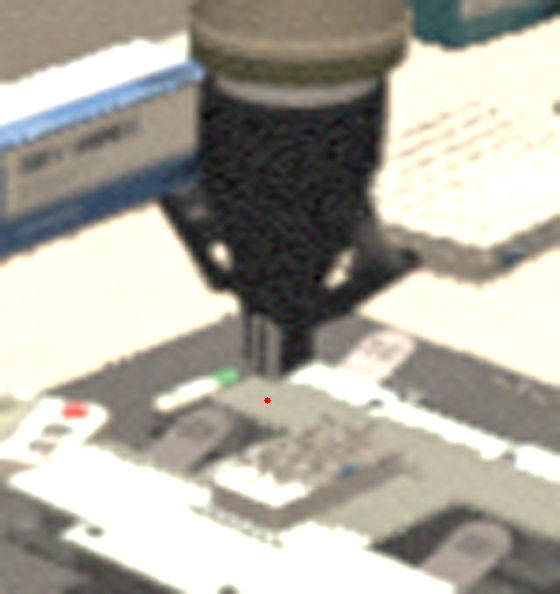

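The tip is now over the corner, at crop pixel (275,375) against the target's (267,400). It is still about 16 mm up, so the fingertip sits higher than the stated 22 mm. I'll continue down by force.

servo_tool([
  [0,0.002,0,0,0],
  [0,0.004,0,0,0],
  [0,0.006,0,0,0],
  [0,0.008,0,0,0],
  [0,0.009,0,0,0],
])

```text
time: 6.2
eef_pos: [0.5931, -0.125, 0.0362]
ee_rot: [-1.574, 0.004, -1.657]
wrist_force: [-0.1, 0.0, -0.0]
finger_gap: 0.0004
```

servo_tool([
  [0,0.001,0,0,0],
  [0,0.002,0,0,0],
  [0,0.003,0,0,0],
  [0,0.003,0,0,0],
  [0,0.003,0,0,0],
])

```text
time: 6.82
eef_pos: [0.593, -0.1249, 0.0332]
ee_rot: [-1.574, 0.004, -1.657]
wrist_force: [0.1, 0.1, -0.6]
finger_gap: -0.0006
```

servo_tool([
  [0,0.001,0,0,0],
  [0,0.001,0,0,0],
  [0,0.002,0,0,0],
  [0,0.002,0,0,0],
  [0,0.002,0,0,0],
])

```text
time: 7.45
eef_pos: [0.5931, -0.1249, 0.0313]
ee_rot: [-1.574, 0.004, -1.657]
wrist_force: [-0.1, 0.3, -0.4]
finger_gap: 0.0002
```

servo_tool([
  [0,0.001,0,0,0],
  [0,0.001,0,0,0],
  [0,0.002,0,0,0],
  [0,0.002,0,0,0],
  [0,0.002,0,0,0],
])

```text
time: 8.07
eef_pos: [0.5932, -0.1249, 0.0297]
ee_rot: [-1.574, 0.004, -1.657]
wrist_force: [-2.5, -0.1, 5.2]
finger_gap: 0.0002
```

Contact comes at TCP z ≈ 0.030, so the tip is 10 mm above the TCP. Pressing a little more.

servo_tool([
  [0,0.0004,0,0,0],
  [0,0.0004,0,0,0],
  [0,0.0008,0,0,0],
  [0,0.0008,0,0,0],
  [0,0.0008,0,0,0],
])

```text
time: 8.7
eef_pos: [0.5932, -0.125, 0.0297]
ee_rot: [-1.574, 0.004, -1.657]
wrist_force: [-4.6, 0.0, 9.1]
finger_gap: 0.0002
```

```bash
python3 go.py .6049 -.0057 .0297
```

```text
t 8.7 pos [ 0.5932 -0.125   0.0297] shift [-0.1198  0.0004  0.0013] turn 0.001 F [-4.63  0.03  9.13]
```

servo_tool([
  [0,-0.012,0,0,0],
  [-0.035,-0.014,0.001,0,0],
  [-0.08,-0.014,0.002,0,0],
  [-0.12,-0.012,0.002,0,0],
  [-0.12,-0.006,0.002,0,0],
])

```text
time: 9.32
eef_pos: [0.6061, -0.0008, 0.037]
ee_rot: [-1.573, 0.006, -1.651]
wrist_force: [0.6, 0.0, -0.4]
finger_gap: -0.0001
```

servo_tool([
  [0,0,0,0,0],
  [0,0.001,0,0,0],
  [0,0.002,0,0,0],
  [0,0.003,0,0,0],
  [0,0.003,0,0,0],
])

```text
time: 9.95
eef_pos: [0.6061, -0.0011, 0.034]
ee_rot: [-1.573, 0.006, -1.652]
wrist_force: [-0.2, 1.2, -0.3]
finger_gap: 0.0002
```

servo_tool([
  [0.003,0.001,0,0.003,0],
  [0.0045,0.002,-0.001,0.006,0],
  [0.0045,0.003,-0.001,0.006,0],
  [0.0045,0.0035,-0.001,0.006,0],
  [0.0045,0.0035,-0.001,0.006,0],
])

```text
time: 10.58
eef_pos: [0.6047, -0.0053, 0.0304]
ee_rot: [-1.573, 0.006, -1.657]
wrist_force: [0.4, -0.6, 0.2]
finger_gap: 0.0001
```

servo_tool([
  [0,0.0005,0,0,0],
  [0,0.001,0,0,0],
  [0,0.0012,0,0,0],
  [0,0.0014,0,0,0],
  [0,0.0014,0,0,0],
])

```text
time: 11.2
eef_pos: [0.6048, -0.0053, 0.0297]
ee_rot: [-1.572, 0.006, -1.657]
wrist_force: [-2.9, -0.3, 7.3]
finger_gap: -0.0002
```

```bash
python3 go.py .4555 .0073 .0297
```

```text
t 11.2 pos [ 0.6048 -0.0053  0.0297] shift [ 0.0004  0.0002 -0.1498] turn 0.001 F [-2.91 -0.3   7.33]
```

servo_tool([
  [0,-0.035,0,0,0],
  [0,-0.05,-0.03,0,0],
  [0,-0.05,-0.08,0,0],
  [0.001,-0.04,-0.13,0,0],
  [0.001,-0.02,-0.15,0,0],
])

```text
time: 11.82
eef_pos: [0.4535, 0.0063, 0.05]
ee_rot: [-1.571, 0.004, -1.657]
wrist_force: [-0.1, -0.4, 0.7]
finger_gap: -0.0001
```

```bash
python3 - <<'E'
from workcell import ctrl
ctrl.grab_frame("scene")
E
python3 go.py .4555 .0073 .031
```

```text
t 11.88 pos [0.4505 0.0064 0.0473] shift [-0.0013  0.0162  0.005 ] turn 0.001 F [-2.93  1.05 -3.69]
```

servo_tool([
  [-0.001,0.004,0.003,0,0],
  [-0.001,0.008,0.005,0,0],
  [-0.001,0.012,0.005,0,0],
  [-0.001,0.014,0.005,0,0],
  [-0.001,0.0155,0.005,0,0],
])

```text
time: 12.5
eef_pos: [0.4556, 0.0071, 0.0317]
ee_rot: [-1.576, 0.004, -1.657]
wrist_force: [0.2, -0.7, -0.3]
finger_gap: 0.0001
```

servo_tool([
  [0,0.0005,0,0,0],
  [0,0.001,0,0,0],
  [0,0.001,0,0,0],
  [0,0.001,0,0,0],
  [0,0.001,0,0,0],
])

```text
time: 13.12
eef_pos: [0.4556, 0.0071, 0.0307]
ee_rot: [-1.576, 0.004, -1.657]
wrist_force: [0.1, -0.4, 0.2]
finger_gap: 0.0002
```

servo_tool([
  [0,0.0005,0,0,0],
  [0,0.001,0,0,0],
  [0,0.0013,0,0,0],
  [0,0.0016,0,0,0],
  [0,0.0016,0,0,0],
])

```text
time: 13.75
eef_pos: [0.4557, 0.0071, 0.0296]
ee_rot: [-1.576, 0.004, -1.657]
wrist_force: [-3.9, -0.1, 9.2]
finger_gap: 0.0001
```

```bash
python3 go.py .4451 -.1123 .0296
```

```text
t 13.75 pos [0.4557 0.0071 0.0296] shift [ 0.1198 -0.0005 -0.0003] turn 0.001 F [-3.94 -0.12  9.17]
```

servo_tool([
  [0,-0.016,0,0,0],
  [0.04,-0.016,0,0,0],
  [0.085,-0.016,0,0,0],
  [0.12,-0.012,0,0,0],
  [0.12,-0.006,0,0,0],
])

```text
time: 14.38
eef_pos: [0.4454, -0.1153, 0.0358]
ee_rot: [-1.575, 0.003, -1.662]
wrist_force: [0.2, 0.4, 0.3]
finger_gap: 0.0001
```

servo_tool([
  [0,0,0,0,0],
  [0,0.001,0,0,0],
  [0,0.002,0,0,0],
  [0,0.003,0,0,0],
  [0,0.003,0,0,0],
])

```text
time: 15.0
eef_pos: [0.4454, -0.1151, 0.0328]
ee_rot: [-1.575, 0.003, -1.661]
wrist_force: [-0.9, -0.4, -0.3]
finger_gap: 0.0001
```

```bash
python3 go.py .4451 -.1123 .0305
```

```text
t 15.0 pos [ 0.4454 -0.1151  0.0328] shift [-0.0028  0.0023 -0.0006] turn -0.003 F [-0.85 -0.44 -0.25]
```

servo_tool([
  [-0.0028,0.0005,-0.0006,-0.003,0],
  [-0.0028,0.0015,-0.0006,-0.003,0],
  [-0.0028,0.0025,-0.0006,-0.003,0],
  [-0.0028,0.0032,-0.0006,-0.003,0],
  [-0.0028,0.0038,-0.0006,-0.003,0],
])

```text
time: 15.62
eef_pos: [0.4451, -0.1123, 0.0291]
ee_rot: [-1.575, 0.003, -1.658]
wrist_force: [-1.6, 0.2, 4.2]
finger_gap: -0.0003
```

servo_tool([
  [0,0.001,0,0,0],
  [0,0.0015,0,0,0],
  [0,0.002,0,0,0],
  [0,0.002,0,0,0],
  [0,0.002,0,0,0],
])

```text
time: 16.25
eef_pos: [0.445, -0.1124, 0.0271]
ee_rot: [-1.575, 0.003, -1.658]
wrist_force: [-1.7, -0.4, 2.7]
finger_gap: 0.0
```

It gives. Pushing it right down.

servo_tool([
  [0,0.0005,0,0,0],
  [0,0.001,0,0,0],
  [0,0.0015,0,0,0],
  [0,0.0018,0,0,0],
  [0,0.0018,0,0,0],
])

```text
time: 16.88
eef_pos: [0.445, -0.1125, 0.0254]
ee_rot: [-1.575, 0.003, -1.658]
wrist_force: [-2.2, 0.5, 6.1]
finger_gap: -0.0002
```

servo_tool([
  [0,0.0005,0,0,0],
  [0,0.0005,0,0,0],
  [0,0.001,0,0,0],
  [0,0.001,0,0,0],
  [0,0.001,0,0,0],
])

```text
time: 17.5
eef_pos: [0.4451, -0.1125, 0.0252]
ee_rot: [-1.576, 0.002, -1.658]
wrist_force: [-7.4, 0.2, 15.9]
finger_gap: -0.0001
```

The corner sank 4.5 mm and stopped at 16 N, so it is bottomed. Next is its shim.

servo_tool([
  [0,-0.02,0,0,0],
  [0.01,-0.034,0,0,0],
  [0.04,-0.034,0,0,0],
  [0.068,-0.034,0,0,0],
  [0.068,-0.034,0,0,0],
])

```text
time: 18.12
eef_pos: [0.4388, -0.1831, 0.059]
ee_rot: [-1.575, 0.002, -1.662]
wrist_force: [-0.0, -0.4, -0.7]
finger_gap: -0.0
```

```bash
python3 - <<'E'
from workcell import ctrl
from h import *
import cv2
p=ctrl.grab_frame("scene")
f=p["frame"][120:230,330:450,::-1].copy()
f=cv2.resize(f,None,fx=6,fy=5.4,interpolation=cv2.INTER_CUBIC)
f=np.clip(f.astype(float)*1.6,0,255).astype(np.uint8)
u=w2px(p,[.4392,-.18,.034])[0]; cv2.circle(f,(int((u[0]-330)*6),int((u[1]-120)*5.4)),3,(0,0,255),-1)
cv2.imwrite("pics/s7.png",f)
E
python3 go.py .4392 -.18 .026
```

```text
t 18.18 pos [ 0.439  -0.1815  0.0589] shift [-0.0014  0.0329  0.0002] turn -0.003 F [0.82 0.15 0.47]
```

View pics/s7.png

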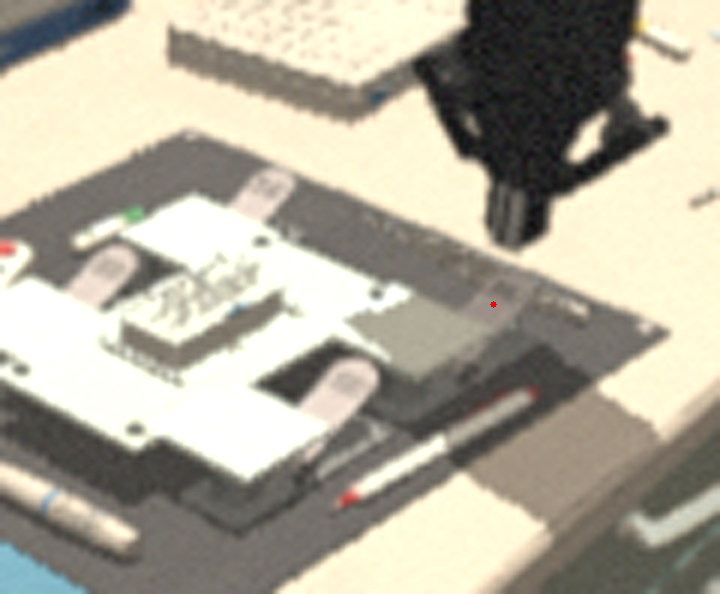

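```bash
python3 - <<'E'
from workcell import ctrl
from h import *
p=ctrl.grab_frame("scene")
s=ctrl.get_state();e=s["eef_pos"];print(e,s["q"])
for d in ([0,0,.01],[0,0,.04],[-.01,0,.01],[0,-.01,.01],[0.01,-.01,.01]): print(d,w2px(p,e+d)[0])
f=p["frame"].astype(int).sum(2)[120:175,395:440]
for r in range(155,172): print(r,''.join('#' if v<130 else '.' for v in p["frame"].astype(int).sum(2)[r,400:435]))
E
```

```text
[ 0.43925064 -0.18050651  0.05896579] [ 0.7037672   0.20526063 -0.44160858  2.00254046  0.10456572  0.96063962
  0.1215118 ]
[0, 0, 0.01] [413.80765734 166.03989726]
[0, 0, 0.04] [415.14531341 157.00069626]
[-0.01, 0, 0.01] [416.90144261 167.26474493]
[0, -0.01, 0.01] [415.63941955 164.57728849]
[0.01, -0.01, 0.01] [412.5816066  163.37688146]
155 ................########...........
156 ..............#..#####.............
157 ..............#..####..............
158 .................####..............
159 .................####..............
160 ...........#.....####..............
161 .............#...###...............
162 .............#..####...............
163 .............#..###................
164 .............#..##.................
165 ...................................
166 ...................................
167 ...................................
168 ...................................
169 ...................................
170 ...................................
171 ...................................
```

servo_tool([
  [-0.001,0.01,0.002,-0.003,0],
  [-0.001,0.02,0.002,-0.003,0],
  [-0.001,0.026,0.002,-0.003,0],
  [-0.001,0.03,0.002,-0.003,0],
  [-0.001,0.034,0.002,-0.003,0],
])

```text
time: 18.85
eef_pos: [0.4413, -0.1795, 0.0247]
ee_rot: [-1.575, 0.002, -1.656]
wrist_force: [0.0, 0.3, 2.1]
finger_gap: 0.0001
```

servo_tool([
  [0,0.001,0,0,0],
  [0,0.002,0,0,0],
  [0,0.003,0,0,0],
  [0,0.004,0,0,0],
  [0,0.005,0,0,0],
])

```text
time: 19.48
eef_pos: [0.4414, -0.1796, 0.0198]
ee_rot: [-1.575, 0.002, -1.656]
wrist_force: [0.1, -0.2, 1.8]
finger_gap: 0.0001
```

servo_tool([
  [0,0.0015,0,0,0],
  [0,0.003,0,0,0],
  [0,0.0045,0,0,0],
  [0,0.006,0,0,0],
  [0,0.0075,0,0,0],
])

```text
time: 20.1
eef_pos: [0.4414, -0.1796, 0.0122]
ee_rot: [-1.575, 0.002, -1.656]
wrist_force: [-0.2, -1.5, 2.8]
finger_gap: -0.0001
```

servo_tool([
  [0,0.001,0,0,0],
  [0,0.002,0,0,0],
  [0,0.003,0,0,0],
  [0,0.004,0,0,0],
  [0,0.005,0,0,0],
])

```text
time: 20.72
eef_pos: [0.4413, -0.1797, 0.0071]
ee_rot: [-1.575, 0.002, -1.656]
wrist_force: [-0.3, -1.5, 2.5]
finger_gap: 0.0001
```

servo_tool([
  [0,0.001,0,0,0],
  [0,0.002,0,0,0],
  [0,0.0025,0,0,0],
  [0,0.003,0,0,0],
  [0,0.003,0,0,0],
])

```text
time: 21.35
eef_pos: [0.4413, -0.1796, 0.0041]
ee_rot: [-1.575, 0.002, -1.656]
wrist_force: [0.8, -1.4, 1.3]
finger_gap: -0.0002
```

servo_tool([
  [0,0.0005,0,0,0],
  [0,0.0005,0,0,0],
  [0,0.001,0,0,0],
  [0,0.001,0,0,0],
  [0,0.001,0,0,0],
])

```text
time: 21.98
eef_pos: [0.4413, -0.1795, 0.0031]
ee_rot: [-1.575, 0.002, -1.656]
wrist_force: [-0.3, -1.0, 2.3]
finger_gap: -0.0002
```

servo_tool([
  [0,0.0005,0,0,0],
  [0,0.001,0,0,0],
  [0,0.0015,0,0,0],
  [0,0.0015,0,0,0],
  [0,0.0015,0,0,0],
])

```text
time: 22.6
eef_pos: [0.4415, -0.1796, 0.0028]
ee_rot: [-1.575, 0.002, -1.656]
wrist_force: [-6.3, 0.9, 21.4]
finger_gap: 0.0003
```

```bash
python3 - <<'E'
from workcell import ctrl
from h import *
import cv2
p=ctrl.grab_frame("scene")
f=p["frame"][120:230,330:450,::-1].copy()
f=cv2.resize(f,None,fx=6,fy=5.4,interpolation=cv2.INTER_CUBIC)
f=np.clip(f.astype(float)*1.6,0,255).astype(np.uint8)
cv2.imwrite("pics/s8.png",f)
E
```

```text
(no output)
```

View pics/s8.png

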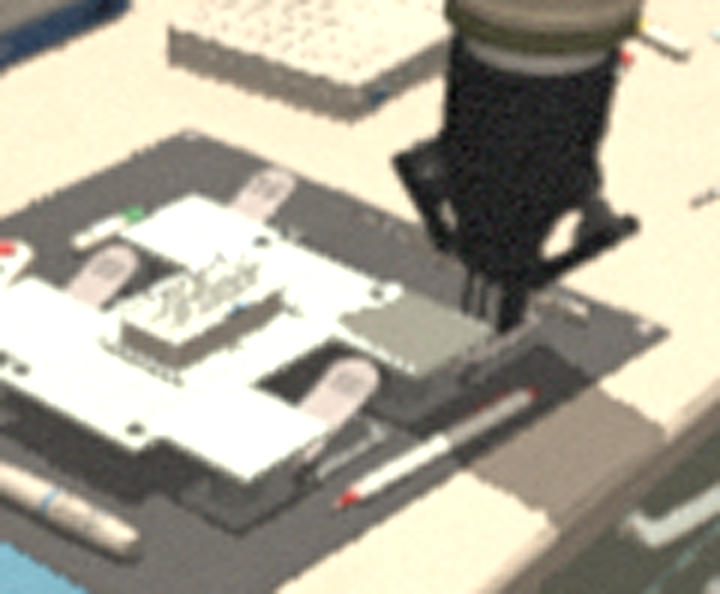

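The shim stopped hard at 21 N with the tip at about 13 mm, so it is flat. Lifting and going back over the corner.

servo_tool([
  [0,-0.03,0,0,0],
  [0,-0.055,0,0,0],
  [-0.02,-0.056,0,0,0],
  [-0.05,-0.05,0,0,0],
  [-0.067,-0.042,0.002,0,0],
])

```text
time: 23.28
eef_pos: [0.4493, -0.1115, 0.0447]
ee_rot: [-1.575, 0.002, -1.655]
wrist_force: [-0.9, -0.5, 0.9]
finger_gap: 0.0001
```

```bash
python3 - <<'E'
from workcell import ctrl
from h import *
import cv2
p=ctrl.grab_frame("scene")
f=p["frame"][120:230,330:450,::-1].copy()
f=cv2.resize(f,None,fx=6,fy=5.4,interpolation=cv2.INTER_CUBIC)
f=np.clip(f.astype(float)*1.6,0,255).astype(np.uint8)
cv2.imwrite("pics/s9.png",f)
E
python3 go.py .4451 -.1123 .0315
```

```text
t 23.32 pos [ 0.4491 -0.1094  0.0437] shift [ 0.0032  0.0122 -0.0037] turn 0.005 F [ 0.08  2.79 -0.31]
```

View pics/s9.png

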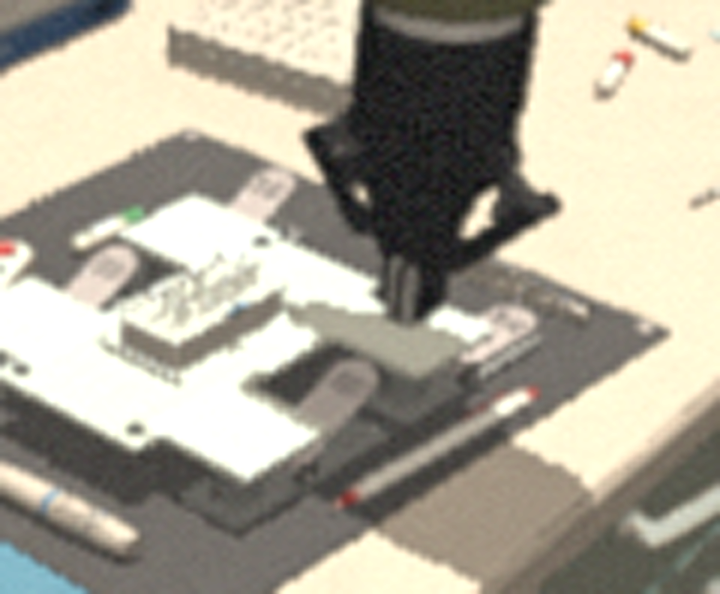

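The shim at (500,335) now lies flat and the other three still lean up. Now the check press.

servo_tool([
  [0.003,0.004,-0.0037,0.004,0],
  [0.003,0.008,-0.0037,0.004,0],
  [0.003,0.01,-0.0037,0.004,0],
  [0.003,0.0115,-0.0037,0.004,0],
  [0.003,0.0125,-0.0037,0.004,0],
])

```text
time: 23.95
eef_pos: [0.4452, -0.1123, 0.0312]
ee_rot: [-1.576, 0.003, -1.657]
wrist_force: [-0.4, -0.3, -0.1]
finger_gap: 0.0002
```

servo_tool([
  [0,0.0005,0,0,0],
  [0,0.001,0,0,0],
  [0,0.0012,0,0,0],
  [0,0.0014,0,0,0],
  [0,0.0014,0,0,0],
])

```text
time: 24.58
eef_pos: [0.4452, -0.1123, 0.0298]
ee_rot: [-1.576, 0.003, -1.657]
wrist_force: [-0.2, 0.5, 0.1]
finger_gap: -0.0002
```

servo_tool([
  [0,0.0004,0,0,0],
  [0,0.0008,0,0,0],
  [0,0.001,0,0,0],
  [0,0.001,0,0,0],
  [0,0.001,0,0,0],
])

```text
time: 25.2
eef_pos: [0.4453, -0.1123, 0.0295]
ee_rot: [-1.576, 0.003, -1.657]
wrist_force: [-3.5, 0.7, 10.1]
finger_gap: 0.0
```

servo_tool([
  [0,0.0006,0,0,0],
  [0,0.0012,0,0,0],
  [0,0.0012,0,0,0],
  [0,0.0012,0,0,0],
  [0,0.0012,0,0,0],
])

```text
time: 25.82
eef_pos: [0.4454, -0.1124, 0.0293]
ee_rot: [-1.576, 0.002, -1.657]
wrist_force: [-7.9, 2.1, 18.0]
finger_gap: -0.0002
```

servo_tool([
  [0,-0.03,0,0,0],
  [0,-0.08,0,0,0],
  [0,-0.13,0,0,0],
  [0.05,-0.16,0,0,0],
  [0.1,-0.16,0,0,0],
])

```text
time: 26.45
eef_pos: [0.4389, -0.214, 0.192]
ee_rot: [-1.571, -0.0, -1.656]
wrist_force: [1.3, -0.9, -0.5]
finger_gap: 0.0002
```

servo_tool([
  [0.05,0,0,0,0],
  [0.1,0,0,0,0],
  [0.15,0,0,0,0],
  [0.19,0,0,0,0],
  [0.2,0,0,0,0],
])

```text
time: 27.08
eef_pos: [0.4205, -0.4159, 0.1913]
ee_rot: [-1.572, -0.0, -1.659]
wrist_force: [-0.3, 0.0, -0.9]
finger_gap: -0.0001
```

```bash
python3 - <<'E'
from workcell import ctrl
from h import *
import cv2
a=ctrl.grab_frame("scene");b=ctrl.grab_frame("top")
f=cv2.resize(a["frame"][130:240,270:450,::-1],(720,440),interpolation=cv2.INTER_CUBIC)
cv2.imwrite("pics/s10.png",np.clip(f*1.5,0,255).astype(np.uint8))
f=b["frame"][110:330,300:520,::-1]
cv2.imwrite("pics/t10.png",cv2.resize(f,None,fx=2.7,fy=2.7,interpolation=cv2.INTER_CUBIC))
o=cv2.imread("pics/top0.png")[130:275,320:470].astype(int)
d=np.abs(o-b["frame"][130:275,320:470,::-1]).sum(2);print((d>120).sum())
E
```

```text
18
```

View pics/s10.png

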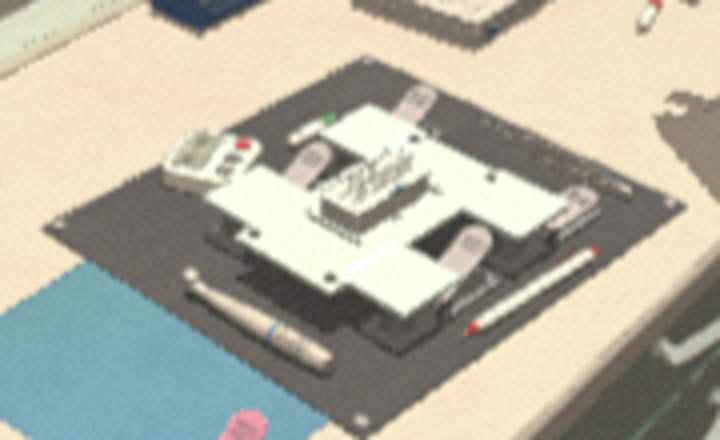

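View pics/t10.png

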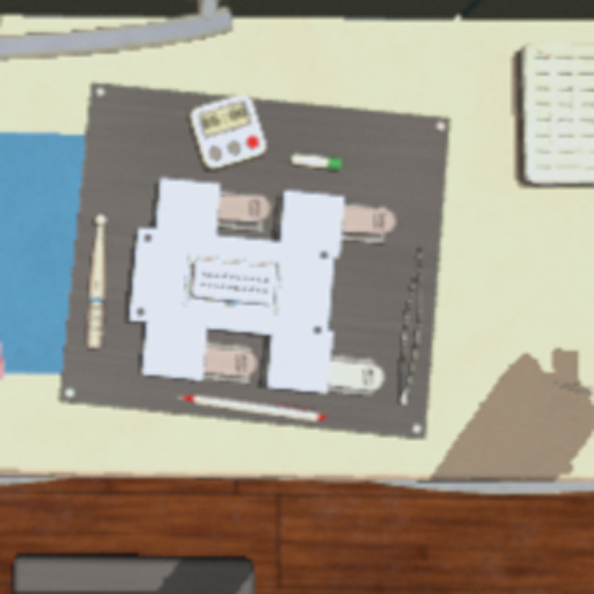

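Only the near right shim, at (355,376) in the top view, has changed: it lies flat. The plate and everything around it are where they were, and the robot is clear.

```bash
python3 -c "
from workcell import ctrl
print(ctrl.sign_off())"
```

```text
the job is handed in; nothing more can be done
None
```

The job is done and handed in at about 27 s: the sinking corner was the near right one (toward the robot, -y side). Its shim is now pressed flat and carries it.

| Step | What the checks showed |
|---|---|
| Other three corners | Stayed put when pressed with 7 to 9 N |
| Near right corner | Began to sink at about 4 N, went down about 4.5 mm and stopped hard at 16 N |
| Its shim | Pressed down until it stopped hard at 21 N, lying flat |
| Final press on that corner | Back at its original height; it held 18 N without sinking |

- **Last pictures:** the other three shims are still up. The plate and the things around it have not moved, and the robot touches nothing.
- **Disagreement:** the shut fingertips touched the plate at a TCP height of about 30 mm. With tips 22 mm ahead of the TCP as stated, that should have been about 62 mm. I relied on force and the camera pictures instead. The tip also showed up to about 5 mm sideways of where I expected it in the scene camera. The presses still landed where they should.
- **Not directly confirmed:** I could not read the pad and shim angles, so the results rest on contact heights, forces and pictures.

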